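# Find the unlatched wireway cover and push it open

### The arm

A 6-joint arm with a two-finger parallel gripper is mounted at the origin on the work surface. World frame = base frame: x ahead of the robot, y to its left, z up, the work surface at z = 0. Lengths are in mm, angles in degrees, forces in N, time in s.
With the tool pointing down it reaches from about 350 to 850 mm from the base axis. Payload 8.1 kg.
Tool frame: the origin (TCP) lies at the very end of the fingers, on their centre line; the grasp point (between the pads) lies 19 mm behind it; z points along the fingers, y is the direction in which the jaws open and shut (so a half turn about z gives the same grasp; the last joint's range is limited). The gripper opens to 85 mm and grips with 20 to 120 N. Pads are 22 mm wide; open, the fingers measure 114 mm over their backs; the gripper's body (76 mm by 85 mm) begins 54 mm behind the grasp point. The pads swing forward as they close: fully open they stand 13 mm farther back than shut.
Start: joints at [59.45, 7.471, 85.268, -0, 87.261, -4.893], TCP at [259.77, 540.856, 231.292] pointing down, gripper open.
Joint ranges: [-169.43, 169.43], [-51.17, 129.36], [1.28, 143.12], [-76.62, 256.62], [0, 156.53], [-152.29, 152.29]. Speed limits (degrees/s): [136.94, 136.94, 159.86, 180, 180, 180].

### API

Orientations are given as [roll, pitch, yaw] about the fixed x, y, z axes, in that order (R = Rz(yaw) Ry(pitch) Rx(roll)).
In Python, from bench import r, eyes gives the robot as it stands. The module is installed in compiled form; this text tells all that it offers.
- The arm moves only by the tool play_rows, never from a script. Its argument "deltas" is a list of rows, each a list of 3 entries, a list of its own where there are three numbers: the shift along the tool's x, y, z in m, then the turn, a rotation vector about the tool's x, y, z in rad, then the closure, from 0 (fully open) to 1 (shut). A call has 1 to 8 rows; each row shifts and turns the pose as measured when the row begins, along the tool's axes as they then stand; what a row does not reach is not made up. A row lasts 1/8 s, in which the tool goes at most 62.5 mm and 10.7 degrees, less where a joint would pass 70% of its speed; a pose out of reach is approached as far as the arm can. A call with a gripper value outside its range is refused whole. The fingers move at their own pace and stop on an object; "force" is the grip in N (left out, the last holds). Time passes only in rows, so rows that do not move let the fingers close. It gives the time, the measured TCP pose, the force and the opening at its end, in the units of the state.
- r.sense(): the state, without advancing time (a new reading comes with each control period).
- eyes.snapshot(name): name is "scene" or "top" or "wrist"; returns the picture (400x640x3 uint8, red, green, blue); there is no depth.
- eyes.get_calibration(name): a dict with "mtx" (3x3 intrinsics, pixels), "D" ([k1, k2, p1, p2, k3] as OpenCV has them; the pictures are not rectified), "R" (3x3) and "t" (3): a world point X has camera coordinates R X + t; the wrist camera has in their place "T_tool_cam" (4x4, takes a point from camera to tool coordinates, whose origin is the TCP and whose axes are the flange's). Camera axes: x right, y down, z forward; pixel columns grow to the right and rows downward; lengths in mm; the calibration is good to about 2 mm. A picture is of the moment at which its call begins: read the wrist's pose just before it. get_calibration takes no time and is no camera call.
- r.hand_in(): hands the job in, once; it reports no verdict.
The state is a dict: "time": time; "joint_pos": joint angles; "qd": joint speeds; "joint_efforts": joint torques, N m; "tool_pos": TCP position; "tcp_rot": TCP orientation; "ft_force": force on the tool from outside, world axes, zero at the start; "wrist_torque": the same for the moment, N m; "finger_gap": finger opening in mm.
Only numpy, scipy, OpenCV 4.12 (cv2) and the standard library are available. Lean on these libraries where they do the work, as an engineer would, in place of code of your own. Each camera call takes 0.05 s, during which the arm holds its last target. There are 200 camera calls.

### The job

The five tilting covers on the wireway look alike, but only one of them is unlatched. With the fingertips, press gently on the ribbed thumb pad of one cover after another until you find the one that rocks, then push that cover right over until it stands fully open, and leave it standing so. Only press and push: do not force a latched cover, do not lift the loose one out of its pivots, and leave everything else on the wireway and the bench where it is.

Things in the scene. Friction and masses are not known exactly. Their poses are not given: they have to be found in the camera images.
- wireway: light grey sheet-steel cable duct fixed on the bench, 170 mm wide (its x) by 600 mm long (its y) by 115 mm high; origin at the centre of its underside, z up. Its top is five equal cover places in a row, 94 mm apart along its y, with a plain 65 mm land at each end. It is open inside down to terminals 44 mm above the bench, so there is 70 mm of free depth under the covers.
- place_1 (a point): centre of the top face of the cover in place 1 (counted from the wireway's +y end), 115 mm above the bench; axes as the wireway's. Covers are alike: flush aluminium plates, 121 mm along x, 88 mm along y, 4 mm thick, each with a black ribbed thumb pad 18 by 50 mm, centred 45 mm from the cover's centre towards +x (away from the robot). The unlatched one may be in any place.
- place_2 (a point): centre of the top face of the cover in place 2 (counted from the wireway's +y end), 115 mm above the bench; axes as the wireway's.
- place_3 (a point): centre of the top face of the cover in place 3 (counted from the wireway's +y end), 115 mm above the bench; axes as the wireway's.
- place_4 (a point): centre of the top face of the cover in place 4 (counted from the wireway's +y end), 115 mm above the bench; axes as the wireway's.
- place_5 (a point): centre of the top face of the cover in place 5 (counted from the wireway's +y end), 115 mm above the bench; axes as the wireway's.
- access_cover (a joint): angle of the one unlatched cover, rad: 0 shut, 1.5 fully open at its stop, standing on edge 60 mm above and below the top. It turns about its middle, on an axis along the wireway's y 2 mm under its top face: the pad edge goes down, the edge nearest the robot rises and goes over to the pads' side; never the other way. About 2 N on the pad turns it; it stays at any angle.
- access_lift (a joint): height by which the unlatched cover has been lifted off its pivot slots, m: 0 seated. The pins lie in open-topped slots, so that the cover (3 N) comes up if it is hooked or pulled upwards.
- latched_a (a joint): angle of one of the four latched covers, rad (same axis and sense as the unlatched one); 0 shut. Its place is not known. Its seal gives about 1 mm at the pad under 10 N, and springs back; its latch breaks at 0.08 rad (about 35 N on the pad).
- latched_b (a joint): angle of one of the four latched covers, rad (same axis and sense as the unlatched one); 0 shut. Its place is not known. Its seal gives about 1 mm at the pad under 10 N, and springs back; its latch breaks at 0.08 rad (about 35 N on the pad).
- latched_c (a joint): angle of one of the four latched covers, rad (same axis and sense as the unlatched one); 0 shut. Its place is not known. Its seal gives about 1 mm at the pad under 10 N, and springs back; its latch breaks at 0.08 rad (about 35 N on the pad).
- latched_d (a joint): angle of one of the four latched covers, rad (same axis and sense as the unlatched one); 0 shut. Its place is not known. Its seal gives about 1 mm at the pad under 10 N, and springs back; its latch breaks at 0.08 rad (about 35 N on the pad).
- tape_roll: yellow roll of tape lying flat on the +y end land of the wireway, 60 mm across, 19 mm high. Origin at the centre of its underside; axes at rest: z up.
- ferrule_tin: small round steel tin on the -y end land of the wireway, 48 mm across, 22 mm high. Origin at the centre of its underside; axes at rest: z up.
- screwdriver: red-handled screwdriver, 200 mm long, 26 mm high, lying on the bench along the robot's side of the wireway.
- side_cutters: side cutters with blue handles, about 160 mm long, 14 mm high, lying on the bench beyond the wireway.
- gland_bin: orange bin with cable glands, 100 by 140 by 45 mm, on the bench beyond the wireway. Origin at the centre of its underside; axes at rest: z up.
- contact_spray: white and blue spray can with red cap, 58 mm across, 190 mm high, standing to the robot's right. Origin at the centre of its underside; axes at rest: z up.
- multimeter: yellow and black multimeter lying to the robot's right, 150 by 78 by 45 mm. Origin at the centre of its underside; axes at rest: z up.
- wire_spool: spool of copper wire with black flanges standing to the robot's left, 80 mm across, 52 mm high. Origin at the centre of its underside; axes at rest: z up.

How it is judged:
By the outcome, as a careful person would: the job done as asked, in the order asked, and still so for the second after the job is handed in, with the robot touching nothing.
It also fails if it takes over 51 s, if anything falls off the work surface, if the arm or the gripper's body presses on something with over 40 N, if the wrist force passes 120 N, or if a joint passes its speed limit or range.

## Working session

There is one attempt and no reset: what is moved stays moved. The work goes in short steps, Python scripts to look and compute and a tool call to move; the robot and the scene stay as the last step left them, time stands still between calls to the robot, and variables do not carry over. Pictures are saved under pics/ and viewed, about 8 in all and at most 12, crops included, and the job is handed in when it is done.

Besides the shell and the picture viewer there is one more tool, called after "Request:" as name(argument=value, ...) on one line, values as JSON. play_rows: Moves the arm, as the interface text tells. Its arguments: {"type":"object","properties":{"deltas":{"type":"array"},"force":{"type":"number"}},"required":["deltas"]}

```bash
mkdir -p pics
python3 - <<'E'
from bench import r, eyes
import cv2, numpy as np
print(r.sense())
for n in ("top","scene"):
    im=eyes.snapshot(n); cv2.imwrite(f"pics/{n}0.png",im[:,:,::-1])
    c=eyes.get_calibration(n); print(n,c)
print(eyes.get_calibration("wrist"))
E
```

```text
{'time': 0.0, 'joint_pos': array([ 5.94508667e+01,  7.51513638e+00,  8.53290657e+01, -6.98965850e-04,
        8.72629311e+01, -4.89202120e+00]), 'qd': array([ 0.03800123, -0.06399392, -0.05870865,  0.06286558,  0.03590336,
       -0.0151257 ]), 'joint_efforts': array([-1.15652398e-03, -5.69394815e+01, -5.00551164e+01, -5.19425066e-04,
        1.50094862e-02,  1.85104113e-05]), 'tool_pos': array([259.48094725, 540.37239212, 230.24620027]), 'tcp_rot': array([-1.79893198e+02, -8.44055886e-03,  1.54342914e+02]), 'ft_force': array([ 1.33541387, -0.01866357, -1.16266681]), 'wrist_torque': array([-0.00535894, -0.02188638,  0.03128368]), 'finger_gap': 85.35587588161631}
top {'mtx': array([[516.26741755,   0.        , 326.42053505],
       [  0.        , 516.26741755, 203.02652825],
       [  0.        ,   0.        ,   1.        ]]), 'D': array([-0.12785937,  0.        ,  0.        ,  0.        ,  0.        ]), 'R': array([[ 0.00310113, -0.99993999, -0.01050703],
       [-0.99274267, -0.00181532, -0.12024435],
       [ 0.12021806,  0.01080367, -0.99268872]]), 't': array([  -1.57879123,  592.
[... 382 characters left out ...]
 [-0.61517311,  0.5435461 , -0.57106889]]), 't': array([-369.03904244, -155.16528636, 1697.44595089])}
{'mtx': array([[281.0746338 ,   0.        , 316.03039409],
       [  0.        , 281.0746338 , 198.9514447 ],
       [  0.        ,   0.        ,   1.        ]]), 'D': array([-0.00024694,  0.        ,  0.        ,  0.        ,  0.        ]), 'T_tool_cam': array([[-1.02872269e-03, -9.51065237e-01, -3.08988441e-01,
         7.94162565e+01],
       [ 9.99999471e-01, -9.72438118e-04, -3.36161614e-04,
        -1.04864672e-01],
       [ 1.92394874e-05, -3.08988623e-01,  9.51065734e-01,
        -1.43258141e+02],
       [ 0.00000000e+00,  0.00000000e+00,  0.00000000e+00,
         1.00000000e+00]])}
```

View pics/top0.png

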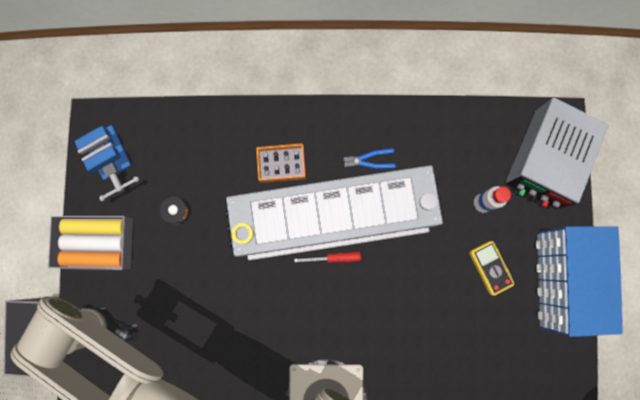

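View pics/scene0.png

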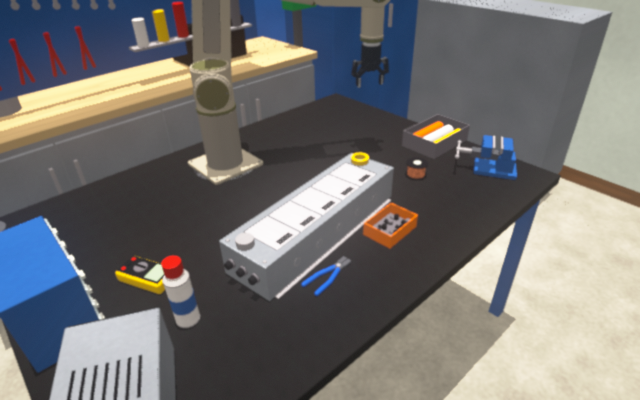

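The top view shows the wireway from about (227,197) to (442,222), with the pads on its far edge (267,204 to 400,182). The tape roll is at (242,234) and the tin at (428,201). I'll enlarge this to read it more closely.

Run:
```python
import cv2
im=cv2.imread("pics/top0.png")[155:265,220:450]
im=cv2.resize(im,None,fx=3.4,fy=3.4,interpolation=cv2.INTER_CUBIC); print(im.shape)
cv2.imwrite("pics/crop0.png",im)
```

```text
(374, 782, 3)
```

View pics/crop0.png

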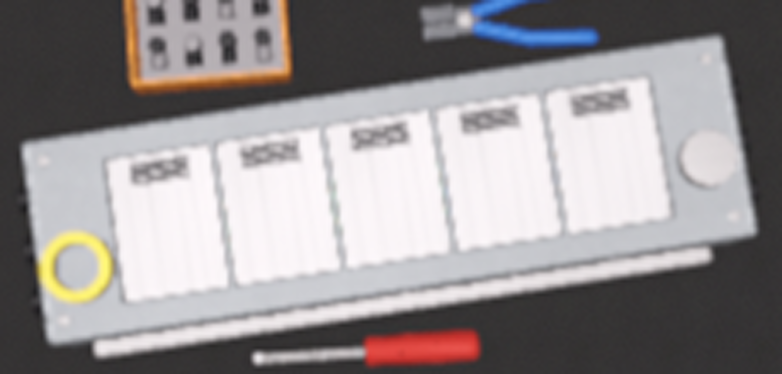

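The enlarged crop shows the wireway's top corners at (22,143), (722,37), (756,233) and (48,343). The pad centres are at (160,170), (270,153), (380,135), (490,119) and (600,101). I'll fit the pose from these.

```bash
cat > h.py <<'E'
from bench import r, eyes
import cv2, numpy as np
from scipy.spatial.transform import Rotation as Ro
def w2p(n,X):
    c=eyes.get_calibration(n)
    return cv2.projectPoints(np.float64(X),cv2.Rodrigues(c["R"])[0],c["t"],c["mtx"],c["D"])[0][:,0]
def p2w(n,px,z):
    c=eyes.get_calibration(n)
    u=cv2.undistortPoints(np.float64(px)[:,None],c["mtx"],c["D"])[:,0]
    d=np.c_[u,np.ones(len(u))]@c["R"]; o=-c["R"].T@c["t"]
    return o+d*((z-o[2])/d[:,2])[:,None]
E
python3 - <<'E'
from h import *
from scipy.optimize import least_squares
cr=np.array([(22,143),(722,37),(756,233),(48,343),(160,170),(270,153),(380,135),(490,119),(600,101)],float)
px=(cr+.5)/3.4-.5+[220,155]
M=np.array([(85,300),(85,-300),(-85,-300),(-85,300)]+[(45,188-94*i) for i in range(5)],float)
W=p2w("top",px,115)[:,:2]; print(W.round(1))
rot=lambda a:np.array([[np.cos(a),-np.sin(a)],[np.sin(a),np.cos(a)]])
f=lambda p:((M@rot(p[2]).T+p[:2])-W).ravel()
s=least_squares(f,[600,0,0]);p=s.x;print(p[:2],np.degrees(p[2]));print(f(p).reshape(-1,2).round(1))
print("pads",(M[4:]@rot(p[2]).T+p[:2]).round(1).tolist())
T=np.c_[M@rot(p[2]).T+p[:2],np.full(9,115.)]
im=cv2.imread("pics/scene0.png")
q=w2p("scene",T)
print(q.round(0).tolist())
a=[(75,270),(0,270),(75,-270)]
for u,v in w2p("scene",T): cv2.drawMarker(im,(int(u),int(v)),(0,0,255),0,5)
cv2.imwrite("pics/chk.png",cv2.resize(im[140:300,210:400],None,fx=4,fy=3.5))
E
```

```text
[[ 601.2  288.8]
 [ 693.5 -307. ]
 [ 525.9 -332.1]
 [ 432.1  262.7]
 [ 578.4  170.5]
 [ 593.    77.6]
 [ 608.5  -15.2]
 [ 622.3 -108.2]
 [ 637.9 -201.6]]
[563.38454184 -22.13759107] 8.894933911342958
[[-0.3 -1.4]
 [ 0.2  1.6]
 [-0.1  0.4]
 [ 0.9 -1.6]
 [ 0.4  0.1]
 [ 0.3  0.1]
 [-0.6  0. ]
 [ 0.1  0.1]
 [-1.   0.6]]
pads [[578.8, 170.6], [593.3, 77.7], [607.8, -15.2], [622.4, -108.0], [636.9, -200.9]]
[[393.0, 167.0], [265.0, 268.0], [218.0, 240.0], [351.0, 153.0], [364.0, 178.0], [346.0, 191.0], [327.0, 205.0], [307.0, 220.0], [284.0, 238.0]]
```

View pics/chk.png

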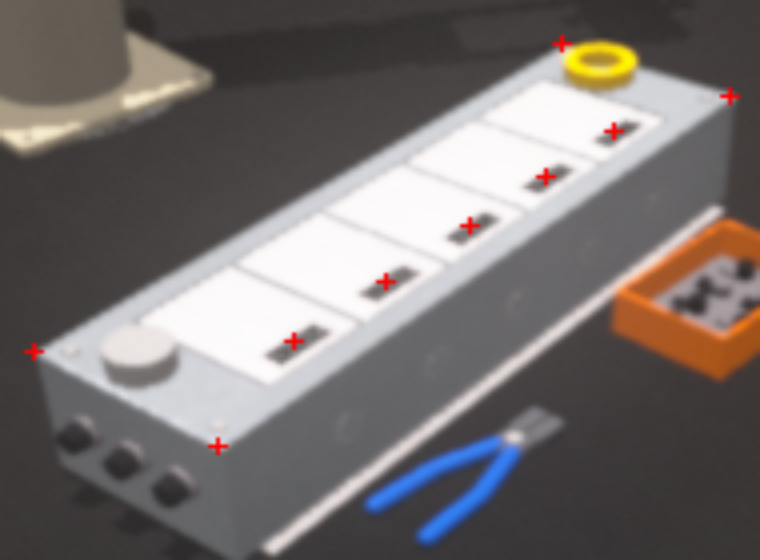

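The fit agrees with both views to about 2 mm: centre (563.4,−22.1), yaw 8.9°. First I'll close the fingers and turn the tool to yaw 188.9°, so that tool x = −wireway x and tool y = +wireway y.

Request:
play_rows(deltas=[[[0,0,0],[0,0,-0.151],1],[[0,0,0],[0,0,-0.151],1],[[0,0,0],[0,0,-0.151],1],[[0,0,0],[0,0,-0.151],1],[[0,0,0],[0,0,0],1]], force=40)

```text
time: 0.72
tool_pos: [258.6, 539.0, 227.2]
tcp_rot: [-179.7, -0.3, -170.1]
ft_force: [-0.0, 0.2, -0.7]
finger_gap: 0.1
```

Request:
play_rows(deltas=[[[-0.031,-0.051,-0.001],[0,0,0.004],1],[[-0.031,-0.051,-0.001],[0,0,0.004],1],[[-0.031,-0.051,-0.001],[0,0,0.004],1],[[-0.031,-0.051,-0.001],[0,0,0.004],1],[[-0.031,-0.051,-0.001],[0,0,0],1],[[-0.031,-0.051,-0.001],[0,0,0],1],[[-0.031,-0.051,-0.001],[0,0,0],1],[[-0.031,-0.051,-0.001],[0,0,0],1]])

```text
time: 1.72
tool_pos: [569.9, 164.7, 234.5]
tcp_rot: [-179.7, -0.3, -172.4]
ft_force: [0.7, 0.4, -0.3]
finger_gap: 0.2
```

Request:
play_rows(deltas=[[[0,0,0],[0,0,-0.01],1],[[-0.004,0.002,0.025],[0,0,-0.01],1],[[-0.004,0.002,0.025],[0,0,0],1],[[0,0,0.025],[0,0,0],1],[[0,0,0.01],[0,0,0],1],[[0,0,0],[0,0,0],1]])

```text
time: 2.48
tool_pos: [577.9, 167.0, 146.7]
tcp_rot: [-179.7, -0.4, -172.6]
ft_force: [0.2, 0.4, 0.8]
finger_gap: 0.0
```

Request:
play_rows(deltas=[[[0,0.002,0.015],[0,0,-0.025],1],[[0,0,0.009],[0,0,0],1],[[0,0,0.001],[0,0,0],1],[[0,0,0.001],[0,0,0],1]])

```text
time: 2.98
tool_pos: [578.7, 169.8, 121.6]
tcp_rot: [-179.7, -0.2, -171.1]
ft_force: [-0.6, -0.1, -0.2]
finger_gap: 0.0
```

Run:
```python
from h import *
im=eyes.snapshot("wrist"); cv2.imwrite("pics/w1.png",im[:,:,::-1])
```

```text
(no output)
```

View pics/w1.png

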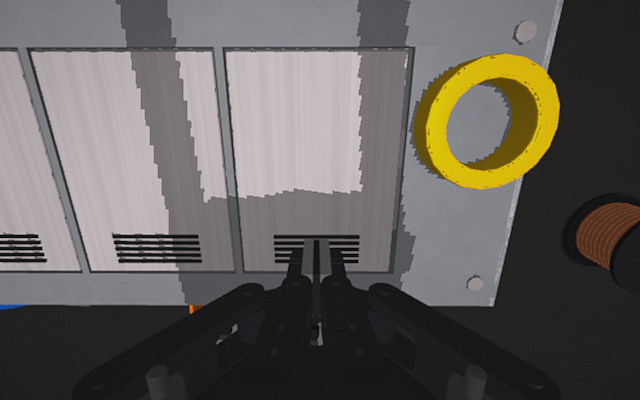

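The wrist view shows the fingertips centred over the ribs of pad 1 at about (317,245). I'll press in small steps.

Request:
play_rows(deltas=[[[0,0,0.002],[0,0,0],1],[[0,0,0.002],[0,0,0],1],[[0,0,0.001],[0,0,0],1]])

```text
time: 3.4
tool_pos: [579.2, 169.7, 117.0]
tcp_rot: [-179.7, -0.1, -171.1]
ft_force: [-0.2, -0.7, -0.3]
finger_gap: 0.3
```

Request:
play_rows(deltas=[[[0,0,0.001],[0,0,0],1],[[0,0,0.001],[0,0,0],1]])

```text
time: 3.65
tool_pos: [579.2, 169.7, 114.9]
tcp_rot: [-179.7, -0.1, -171.1]
ft_force: [-0.3, -0.1, 1.8]
finger_gap: 0.0
```

Request:
play_rows(deltas=[[[0,0,0.001],[0,0,0],1]])

```text
time: 3.78
tool_pos: [579.3, 169.7, 114.5]
tcp_rot: [-179.7, -0.1, -171.1]
ft_force: [-3.9, -0.9, 7.2]
finger_gap: 0.3
```

Request:
play_rows(deltas=[[[0,0,0.001],[0,0,0],1]])

```text
time: 3.9
tool_pos: [579.3, 169.7, 114.3]
tcp_rot: [-179.7, -0.1, -171.1]
ft_force: [-3.6, -2.2, 8.5]
finger_gap: 0.4
```

Place 1 is stiff: 8.5 N with under 1 mm of give, so it's latched. I'll lift and go to place 2.

Request:
play_rows(deltas=[[[0,0,-0.008],[0,0,0],1],[[0.001,-0.03,-0.006],[0,0,0],1],[[0,-0.03,0],[0,0,0],1],[[0,-0.03,0],[0,0,0],1],[[0,-0.003,0.003],[0,0,0],1],[[0,0,0.003],[0,0,0],1],[[0,0,0],[0,0,0],1]])

```text
time: 4.78
tool_pos: [593.9, 77.1, 125.0]
tcp_rot: [-179.8, 0.1, -171.0]
ft_force: [-0.1, 0.0, 0.8]
finger_gap: 0.2
```

Over pad 2 (593.3, 77.7).

Request:
play_rows(deltas=[[[0.001,0,0.004],[0,0,0],1],[[0,0,0.003],[0,0,0],1],[[0,0,0.001],[0,0,0],1],[[0,0,0.001],[0,0,0],1]])

```text
time: 5.28
tool_pos: [592.4, 78.9, 115.1]
tcp_rot: [-179.8, 0.0, -170.9]
ft_force: [-0.3, -1.9, -0.4]
finger_gap: 0.1
```

Request:
play_rows(deltas=[[[0,0,0.001],[0,0,0],1]])

```text
time: 5.4
tool_pos: [592.5, 78.9, 114.3]
tcp_rot: [-179.8, 0.0, -170.9]
ft_force: [-0.1, -0.5, 3.3]
finger_gap: 0.4
```

Request:
play_rows(deltas=[[[0,0,0.001],[0,0,0],1]])

```text
time: 5.52
tool_pos: [592.5, 78.9, 113.5]
tcp_rot: [-179.8, 0.0, -170.9]
ft_force: [-1.6, -0.5, 1.7]
finger_gap: 0.1
```

Request:
play_rows(deltas=[[[0,0,0.001],[0,0,0],1]])

```text
time: 5.65
tool_pos: [592.5, 78.9, 112.7]
tcp_rot: [-179.8, 0.1, -170.9]
ft_force: [-1.5, -0.6, 2.8]
finger_gap: -0.4
```

The pad is sinking at about 2–3 N. Two more millimetres will confirm it.

Request:
play_rows(deltas=[[[0,0,0.001],[0,0,0],1]])

```text
time: 5.78
tool_pos: [592.5, 78.9, 111.7]
tcp_rot: [-179.8, 0.1, -170.9]
ft_force: [-1.2, 0.8, 2.8]
finger_gap: -0.1
```

Request:
play_rows(deltas=[[[0,0,0.001],[0,0,0],1],[[0,0,0.001],[0,0,0],1]])

```text
time: 6.02
tool_pos: [592.5, 78.8, 109.6]
tcp_rot: [-179.8, 0.1, -170.9]
ft_force: [-1.4, 0.5, 1.8]
finger_gap: 0.1
```

Place 2 rocks: about 5 mm of travel at 2 N. I'll push it down to about 45°, edging inwards on the way.

Request:
play_rows(deltas=[[[0.001,0,0.003],[0,0,0],1],[[0.001,0,0.003],[0,0,0],1],[[0.001,0,0.003],[0,0,0],1],[[0.001,0,0.003],[0,0,0],1]])

```text
time: 6.52
tool_pos: [589.5, 78.3, 97.6]
tcp_rot: [-179.8, 0.2, -170.9]
ft_force: [-0.0, -0.5, 2.7]
finger_gap: 0.1
```

Request:
play_rows(deltas=[[[0.0015,0,0.003],[0,0,0],1],[[0.0015,0,0.003],[0,0,0],1],[[0.0015,0,0.003],[0,0,0],1],[[0,0,0],[0,0,0],1]])

```text
time: 7.02
tool_pos: [584.5, 77.4, 87.5]
tcp_rot: [-179.8, 0.2, -170.9]
ft_force: [0.2, 0.7, -0.3]
finger_gap: 0.4
```

Run:
```python
from h import *
im=eyes.snapshot("scene"); cv2.imwrite("pics/s2.png",cv2.resize(im[100:300,210:450,::-1],None,fx=3.2,fy=3))
```

```text
(no output)
```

View pics/s2.png

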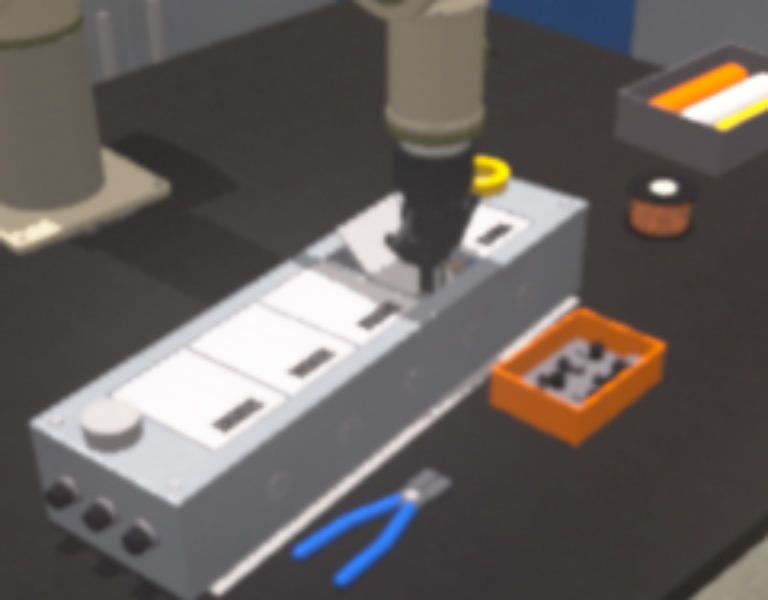

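The scene view shows cover 2 at about 45–50°, with its near half raised at about (370,235) in the crop. The other covers are flush and the objects undisturbed. I'll withdraw upwards, cross over to the robot's side and push the raised half over from there.

Request:
play_rows(deltas=[[[-0.001,0,-0.005],[0,0,0],1],[[0,0,-0.015],[0,0,0],1],[[0,0,-0.025],[0,0,0],1],[[0,0,-0.03],[0,0,0],1],[[0,0,-0.03],[0,0,0],1],[[0,0,-0.015],[0,0,0],1],[[0,0,0],[0,0,0],1]])

```text
time: 7.95
tool_pos: [585.1, 77.9, 215.2]
tcp_rot: [-179.8, 0.2, -170.9]
ft_force: [-1.1, -0.4, -0.1]
finger_gap: -0.1
```

Request:
play_rows(deltas=[[[0.03,0,-0.001],[0,0,0],1],[[0.035,0,-0.001],[0,0,0],1],[[0.035,0,-0.001],[0,0,0],1],[[0.03,0,-0.001],[0,0,0],1],[[0,0,0],[0,0,0],1]])

```text
time: 8.57
tool_pos: [450.1, 56.6, 211.7]
tcp_rot: [-179.8, -0.3, -170.9]
ft_force: [-0.4, -0.3, 0.3]
finger_gap: 0.0
```

Request:
play_rows(deltas=[[[0,0,0.02],[0,0,0],1],[[0,0,0.025],[0,0,0],1],[[0,0,0.015],[0,0,0],1],[[-0.005,0,0],[0,0,0],1],[[-0.015,0,0],[0,0,0],1],[[-0.01,0,0],[0,0,0],1],[[-0.006,0,0],[0,0,0],1]])

```text
time: 9.45
tool_pos: [488.8, 62.6, 148.9]
tcp_rot: [-179.8, -0.3, -170.9]
ft_force: [-0.2, -0.5, -0.3]
finger_gap: 0.4
```

Request:
play_rows(deltas=[[[-0.005,0,0],[0,0,0],1],[[-0.004,0,0],[0,0,0],1],[[-0.004,0,0],[0,0,0],1]])

```text
time: 9.82
tool_pos: [500.6, 64.4, 149.7]
tcp_rot: [-179.8, -0.6, -170.9]
ft_force: [-5.2, -0.7, 4.7]
finger_gap: 0.3
```

Request:
play_rows(deltas=[[[-0.003,0,-0.001],[0,0,0],1]])

```text
time: 9.95
tool_pos: [503.0, 64.8, 150.8]
tcp_rot: [-179.8, -0.7, -170.9]
ft_force: [-5.6, -0.3, 4.0]
finger_gap: -0.3
```

Request:
play_rows(deltas=[[[-0.003,0,-0.001],[0,0,0],1]])

```text
time: 10.07
tool_pos: [505.9, 65.2, 152.0]
tcp_rot: [-179.8, -0.7, -170.9]
ft_force: [-4.2, -0.0, 3.4]
finger_gap: -0.0
```

Request:
play_rows(deltas=[[[-0.003,0,-0.001],[0,0,0],1],[[-0.003,0,-0.001],[0,0,0],1],[[-0.003,0,0],[0,0,0],1]])

```text
time: 10.45
tool_pos: [515.5, 66.8, 154.3]
tcp_rot: [-179.8, -0.7, -170.9]
ft_force: [-2.3, 0.4, 1.8]
finger_gap: 0.1
```

Request:
play_rows(deltas=[[[-0.003,0,0],[0,0,0],1],[[-0.003,0,0],[0,0,0],1]])

```text
time: 10.7
tool_pos: [522.0, 67.8, 154.1]
tcp_rot: [-179.8, -0.7, -170.9]
ft_force: [-1.1, -1.0, 1.8]
finger_gap: -0.0
```

Request:
play_rows(deltas=[[[-0.002,0,0],[0,0,0],1],[[-0.002,0,0],[0,0,0],1]])

```text
time: 10.95
tool_pos: [526.3, 68.5, 153.9]
tcp_rot: [-179.8, -0.7, -170.9]
ft_force: [-2.1, -0.7, 1.5]
finger_gap: 0.1
```

Request:
play_rows(deltas=[[[-0.002,0,0],[0,0,0],1],[[-0.001,0,0],[0,0,0],1]])

```text
time: 11.2
tool_pos: [529.5, 69.1, 153.8]
tcp_rot: [-179.8, -0.7, -170.9]
ft_force: [-1.8, 0.1, 1.6]
finger_gap: -0.2
```

Request:
play_rows(deltas=[[[-0.001,0,0],[0,0,0],1]])

```text
time: 11.32
tool_pos: [530.6, 69.3, 153.8]
tcp_rot: [-179.8, -0.7, -170.9]
ft_force: [-1.6, -0.7, 2.6]
finger_gap: 0.2
```

Request:
play_rows(deltas=[[[-0.001,0,0],[0,0,0],1]])

```text
time: 11.45
tool_pos: [531.7, 69.4, 153.8]
tcp_rot: [-179.8, -0.7, -170.9]
ft_force: [-2.8, -0.4, 1.0]
finger_gap: -0.2
```

Request:
play_rows(deltas=[[[-0.001,0,0],[0,0,0],1]])

```text
time: 11.58
tool_pos: [532.3, 69.5, 153.8]
tcp_rot: [-179.8, -0.7, -170.9]
ft_force: [-7.0, -0.3, 3.2]
finger_gap: -0.3
```

Request:
play_rows(deltas=[[[-0.001,0,0],[0,0,0],1]])

```text
time: 11.7
tool_pos: [532.6, 69.6, 153.8]
tcp_rot: [-179.8, -0.8, -170.9]
ft_force: [-7.9, -0.6, 5.4]
finger_gap: 0.2
```

The force rises where the geometry puts the stop (wireway x ≈ −17 for the finger centre). I'll back straight off, then lift clear and look.

Request:
play_rows(deltas=[[[0.002,0,0],[0,0,0],1],[[0.005,0,0],[0,0,0],1],[[0.02,0,0],[0,0,0],1],[[0.03,0,0],[0,0,0],1],[[0.03,0,-0.02],[0,0,0],1],[[0.03,0,-0.04],[0,0,0],1],[[0.03,0,-0.04],[0,0,0],1],[[0,0,0],[0,0,0],1]])

```text
time: 12.7
tool_pos: [384.4, 46.3, 257.8]
tcp_rot: [-179.8, -0.6, -170.9]
ft_force: [0.6, 0.1, 0.2]
finger_gap: -0.0
```

Run:
```python
from h import *
print(r.sense()["tool_pos"],r.sense()["ft_force"])
s=eyes.snapshot("scene"); w=eyes.snapshot("wrist"); t=eyes.snapshot("top")
a=cv2.resize(s[110:290,210:430,::-1],(440,360)); b=cv2.resize(t[140:270,220:450,::-1],(640,360)); 
cv2.imwrite("pics/f_scene.png",cv2.resize(s[120:290,210:430,::-1],None,fx=3.5,fy=3.5,interpolation=2))
v=np.vstack([cv2.resize(b,(640,300)),cv2.resize(w[:,:,::-1],(480,300)) if 0 else cv2.resize(w[:,:,::-1],(640,300))])
cv2.imwrite("pics/f_tw.png",v)
```

```text
[384.43241724  46.28382574 257.75621367] [0.55862032 0.05496873 0.22508665]
```

View pics/f_scene.png

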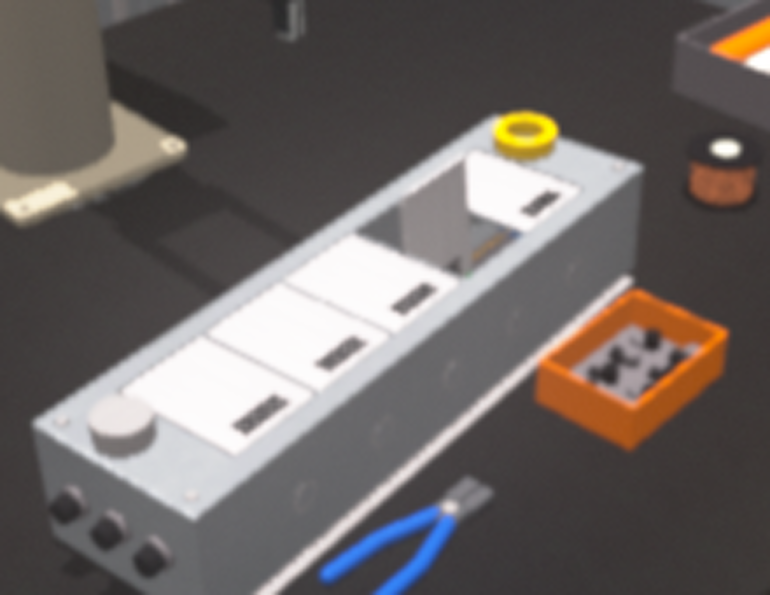

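View pics/f_tw.png

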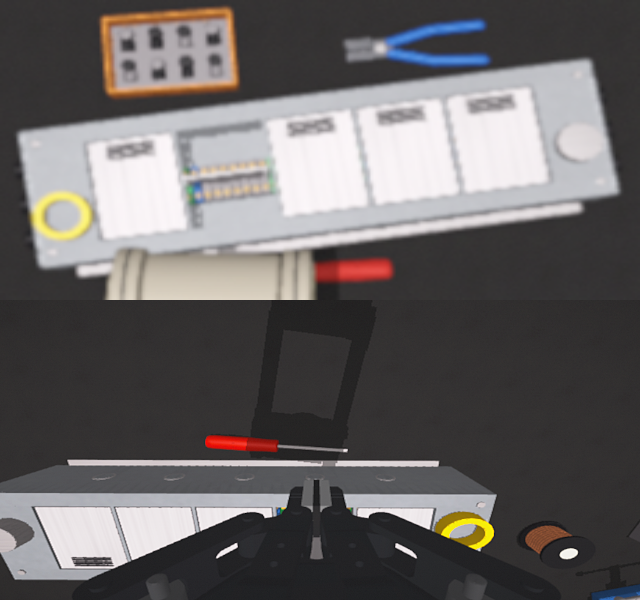

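The cover in place 2 stands upright: edge-on in the top view, upright in the scene crop with top corners at about (468,162) and (401,205). Everything else is in place. I'll check those corners against the model for a seated cover at 1.5 rad.

Run:
```python
from h import *
a=np.radians(8.9);c=np.array([563.4,-22.1]);wx=np.array([np.cos(a),np.sin(a)]);wy=np.array([-wx[1],wx[0]])
print("measured",[(468/3.5+210,162/3.5+120),(401/3.5+210,205/3.5+120)])
for th,l in((1.5,0),(1.3,0),(1.1,0),(1.5,6)):
    P=[[*(c+wy*(94+s*44)-wx*60.5*np.cos(th)),113+60.5*np.sin(th)+l] for s in(1,-1)]
    print(th,l,w2p("scene",P).round(1).tolist())
```

```text
measured [(343.7142857142857, 166.28571428571428), (324.57142857142856, 178.57142857142856)]
1.5 0 [[342.0, 163.3], [324.5, 175.1]]
1.3 0 [[338.9, 162.7], [321.3, 174.5]]
1.1 0 [[336.0, 162.9], [318.4, 174.6]]
1.5 6 [[342.1, 161.6], [324.4, 173.4]]
```

The columns match 1.5 rad. The rows are about 3 px below the prediction, so there is no sign of lift. Handing in.

```bash
python3 -c "
from bench import r
print(r.hand_in(), r.sense()['time'])"
```

```text
the job is handed in; nothing more can be done
the job is handed in; nothing more can be done
```

The unlatched cover is the one in place 2; it now stands fully open, and I handed the job in at about 13 s of the 51 s allowed.

- **Finding it:** Place 1 held at 8.5 N with under 1 mm of give, so I left it as latched. Place 2 sank about 5 mm at 2–3 N. I did not touch places 3 to 5.
- **Opening it:** I pressed the pad down to about 45–50°. Then I pushed the raised half over from the robot's side until it met its stop, where the force rose to about 8–10 N at the position worked out beforehand.
- **Last checks:** With the arm clear (force about 0), the top view shows the cover edge-on. Its top corners in the scene view match 1.5 rad to within 2 pixels across. The other covers are flush, and the nearby objects I could see look undisturbed. The final crops left out the spray can and multimeter, which the arm never went near.
- **One disagreement:** The corners sit about 3 pixels lower in the picture than predicted. I put this down to calibration or reading error; a lifted cover would appear higher, not lower.

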